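# Fire the spring impact tester

### The job

Run one shot on the spring impact tester: draw the striker back by its blue post until the sear catches and holds it by itself, let go of it, then press the red trip pad to fire it so that the struck indenter is driven fully home. Do not push the indenter by hand, and leave the bottle, tube rack, tub and pen where they are.

Things in the scene. Friction and masses are not known exactly. Their poses are not given: they have to be found in the camera images.
- tester: Grey bench impact tester, bolted down: base plate 360 x 130 x 14 mm. Origin on the bench under the blue post at rest; +x is the firing direction, -x the drawing direction (towards the red trip pad), z up. Along x: trip pad -165 mm, sear pivot -125, post 0, indenter face +63, holder block (66 mm high, 94 wide) +83 to +128, orange sample plate (80 mm high) and backstop to +152.
- draw_post (a point): Centre, half-way up, of the upright round blue post on top of the aluminium striker carriage: 20 mm in diameter, 60 mm tall, from the carriage top at z = 60 mm to z = 120 mm; this point is at z = 90 mm. Nothing stands within 60 mm of the post above z = 66 mm. It is pulled straight along the tester's -x. The fingers may close along the tester's x or y.
- striker (a joint): Slide of the striker in m, along the tester's -x. 0: at rest; the spring pulls to 0 from either side, 0.28 N per mm. Drawn past 0.053 the sear drops in; let go then, it settles and stays at about 0.050. Back stop 0.062: draw to 0.057. Let go short of the catch, it flies forward. Fired, it overshoots to -0.015, strikes the indenter and returns to within a few mm of 0.
- sear (a joint): Angle of the sear lever in rad: 0 at rest and when caught (it lifts to about 0.15 as the striker's ramp passes under it); it grows as the trip pad is pressed down; releases the striker at about 0.12 to 0.16; stop at 0.35. A spring returns it to 0.
- trip_pad (a point): Centre of the top face of the red trip pad, 34 x 36 mm, at z = 68 mm at rest, on the sear lever 40 mm behind its pivot. Pressing it straight down 5 to 7 mm fires the striker, it can go 13 mm; about 3 N fires it, 6 N holds it right down. It is 115 mm from the post of a cocked striker.
- indenter_head (a point): Centre of the struck face of the indenter, a steel disc 24 mm in diameter, 8 mm thick, at z = 45 mm, on a red shank that goes into the holder block.
- indenter (a joint): Slide of the indenter in m along the tester's +x: 0 is proud, with 12 mm of red shank showing; 0.012 is fully home, the disc flush against the holder block. It is stiff (8 N of friction) and stays where it is driven; one full shot drives it home.
- bottle_mid (a point): Middle (half-way up, z = 85 mm) of a glass bottle with orange cap and yellow band, 80 mm in diameter, 170 mm tall. Bystander, loose.
- rack_mid (a point): Middle (z = 25 mm) of an orange tube rack 150 x 85 x 50 mm, with tubes that stand up to 65 mm. Bystander, loose.
- tub_mid (a point): Middle (z = 30 mm) of a white open tub 80 mm in diameter, 60 mm tall. Bystander, loose.
- pen_mid (a point): Middle of a lying pen 132 mm long, 10 mm thick. Bystander, loose.

How it is judged:
On the way, in this order (a step that is already met when the one before it is completed fails the run):
1. the striker is drawn back and held by the sear alone, nothing touching it (value of joint striker above 0.045 m and value of joint sear below 0.06 rad and contact force between each of the fingers, the arm and striker below 0.3 N), for 0.2 s.
2. the sear is tripped and the shot has driven the indenter home (value of joint indenter above 0.0095 m and value of joint striker below 0.03 m), for 0.1 s.
At the end, for the whole second after the job is handed in: The indenter is driven home (at least 9.5 of its 12 mm), the striker is uncocked and still (less than 10 mm drawn), and the trip pad has sprung back up (sear under 0.06 rad) (value of joint indenter above 0.0095 m and value of joint striker between -0.017 and 0.01 m and value of joint sear below 0.06 rad and linear speed of striker below 0.05 m/s); the robot touches nothing.
It fails at once if the robot touches the indenter (contact force between any of the fingers, the arm and indenter above 0.5 N).
It fails at once if a bystander is moved more than 30 mm (distance of any of bottle_mid, rack_mid, tub_mid, pen_mid from where it was at the start of the episode above 0.03 m).
It also fails if it takes over 38 s, if anything falls off the work surface, if the arm or the gripper's body presses on something with over 40 N, if the wrist force passes 120 N, or if a joint passes its speed limit or range.

### The arm

A 6-joint arm with a two-finger parallel gripper is mounted at the origin on the work surface. World frame = base frame: x ahead of the robot, y to its left, z up, the work surface at z = 0. Lengths are in m, angles in rad, forces in N, time in s.
With the tool pointing down it reaches from about 0.325 to 0.775 m from the base axis. Payload 5.5 kg.
Tool frame: the origin (TCP) lies midway between the tips of the shut fingers; the grasp point (between the pads) lies 19 mm behind it; y points along the fingers, x is the direction in which the jaws open and shut, and the axes are right-handed (so a half turn about y gives the same grasp; the last joint's range is limited). The gripper opens to 85 mm and grips with 20 to 120 N. Pads are 22 mm wide; open, the fingers measure 114 mm over their backs; the gripper's body (76 mm by 85 mm) begins 54 mm behind the grasp point. The pads swing forward as they close: fully open they stand 13 mm farther back than shut.
Start: joints at [1.146, 0.091, 1.231, -0, 1.82, -0.057], TCP at [0.216, 0.56, 0.231] pointing down, gripper open.
Joint ranges: [-2.87, 2.87], [-0.86, 2.18], [0.17, 2.46], [-1.51, 4.65], [0.06, 2.69], [-2.65, 2.65]. Speed limits (rad/s): [2.57, 2.57, 3.01, 3.14, 3.14, 3.14].

### API

Orientations are given as [roll, pitch, yaw] about the fixed x, y, z axes, in that order (R = Rz(yaw) Ry(pitch) Rx(roll)).
In Python, from rig import sense, capture, finish_job gives the robot as it stands.
- The arm moves only by the shell command python3 -m inch 'ROWS' [FORCE]. ROWS is a JSON object of lists of equal length, an entry for each row: "offset": the shift along the tool's x, y, z in mm, a list of three; "yaw": the turn about the tool's y in degrees; "grip": the opening in per cent of the stroke, from 0 (shut) to 100 (fully open). In form: {"offset": [[tx, ty, tz], ...], "yaw": [yaw, ...], "grip": [grip, ...]}. A call has 1 to 8 rows; each row is the pose to reach, as a shift and turn from the pose commanded when the call began, along the tool's axes at that moment; what a row does not reach only later rows make up. A row lasts 1/8 s, in which the tool goes at most 62.5 mm and 10.7 degrees, less where a joint would pass 70% of its speed; a pose out of reach is approached as far as the arm can. A call with a gripper value outside its range is refused whole. The fingers move at their own pace and stop on an object; FORCE is the grip in N (left out, the last holds). Time passes only in rows, so rows that repeat a pose let the fingers close. It gives the time, the measured TCP pose, the force and the opening at its end, in the units of the state.
- sense(): the state, without advancing time (a new reading comes with each control period).
- capture(name): name is "side" or "top" or "wrist"; returns a dict with "frame" (420x560x3 uint8, red, green, blue), "depth" (420x560 float32, m along the optical axis (not along the pixel's ray), 0 where there is no reading), "intrinsics" (3x3 intrinsics, pixels), "extrinsics" (4x4, takes a point from world to camera coordinates). Camera axes: x right, y down, z forward; pixel columns grow to the right and rows downward; lengths in m; the calibration is good to about 2 mm. A picture is of the moment at which its call begins.
- finish_job(): hands the job in, once; it reports no verdict.
The state is a dict: "time": time; "joint_positions": joint angles; "dq": joint speeds; "joint_torque": joint torques, N m; "ee_pos": TCP position; "ee_rot": TCP orientation; "force": force on the tool from outside, world axes, zero at the start; "torque": the same for the moment, N m; "width": finger opening in m.
Only numpy, scipy, OpenCV 4.12 (cv2) and the standard library are available. Lean on these libraries where they do the work, as an engineer would, in place of code of your own. Each camera call takes 0.05 s, during which the arm holds its last target.

## Working session

There is one attempt and no reset: what is moved stays moved. The work goes in short steps, Python scripts to look and compute and a shell command to move; the robot and the scene stay as the last step left them, time stands still between calls to the robot, and variables do not carry over. Pictures are saved under pics/ and viewed, and the job is handed in when it is done.

```bash
ls; mkdir -p pics; python3 - <<'E'
from rig import sense,capture
import cv2,numpy as np
s=sense(); print({k:np.round(v,4).tolist() for k,v in s.items()})
for n in("side","top"):
    c=capture(n); cv2.imwrite(f"pics/{n}0.png",c["frame"][:,:,::-1]); np.savez(f"{n}0.npz",**c)
    print(n,c["intrinsics"].tolist(),np.round(c["extrinsics"],3).tolist())
E
```

```text
pics
{'time': 0.0, 'joint_positions': [1.1463, 0.0918, 1.2319, -0.0, 1.8198, -0.0567], 'dq': [-0.0007, 0.0022, -0.0008, 0.0008, -0.0013, 0.0], 'joint_torque': [0.0004, -45.8736, -41.8021, -0.0001, 0.0114, -0.0], 'ee_pos': [0.2156, 0.5596, 0.2302], 'ee_rot': [-1.5707, 0.0019, 1.203], 'force': [-0.5057, -0.3243, 0.1725], 'torque': [0.0431, -0.0038, 0.0103], 'width': 0.0858}
side [[393.78068872918044, 0.0, 275.0416223289373], [0.0, 393.78068872918044, 211.2923957356401], [0.0, 0.0, 1.0]] [[-0.999, -0.038, 0.01, 0.528], [-0.034, 0.711, -0.702, 0.131], [0.02, -0.702, -0.712, 0.726], [0.0, 0.0, 0.0, 1.0]]
top [[435.40423805433215, 0.0, 278.24502015834923], [0.0, 435.40423805433215, 207.67511856649165], [0.0, 0.0, 1.0]] [[-0.023, -1.0, -0.012, -0.042], [-0.996, 0.024, -0.09, 0.528], [0.09, 0.01, -0.996, 0.93], [0.0, 0.0, 0.0, 1.0]]
```

View pics/side0.png

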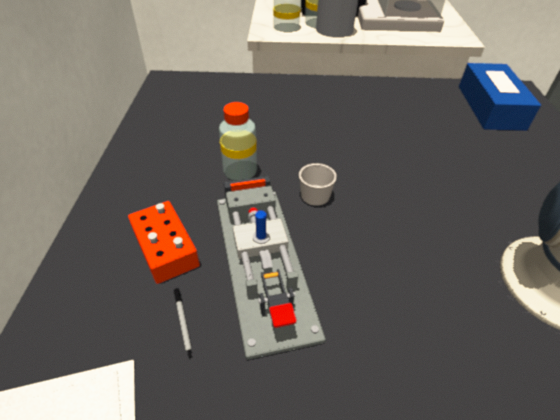

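View pics/top0.png

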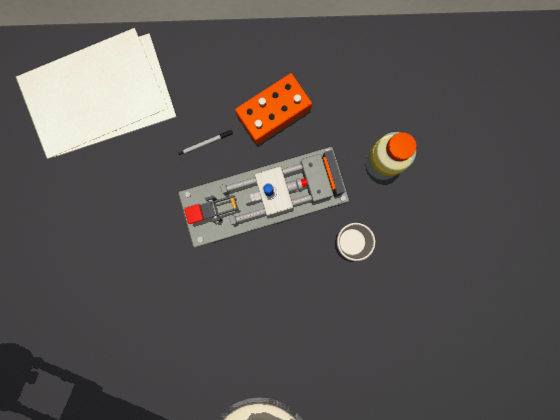

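The side view shows the post at about (262,225) and the pad at (283,315). The top view shows the post at (268,189), the pad at (194,214) and the orange sample plate at (329,172).

```bash
cat > h.py <<'E'
import numpy as np,cv2
from scipy.spatial.transform import Rotation as Rn
def ray(c,uv):
    E=c["extrinsics"];R=E[:3,:3];t=E[:3,3]
    d=R.T@np.linalg.solve(c["intrinsics"],[uv[0],uv[1],1.]);return -R.T@t,d
def onz(c,uv,z):
    o,d=ray(c,uv);return o+d*(z-o[2])/d[2]
def proj(c,p):
    q=c["intrinsics"]@(c["extrinsics"][:3,:3]@p+c["extrinsics"][:3,3]);return q[:2]/q[2]
def mask(c,col):
    h=cv2.cvtColor(c["frame"],cv2.COLOR_RGB2HSV);H,S,V=cv2.split(h)
    if col=="blue": return ((H>105)&(H<130)&(S>150)&(V>50)).astype(np.uint8)
    if col=="red": return (((H<4)|(H>175))&(S>180)&(V>80)).astype(np.uint8)
def blobs(c,col,amin=20):
    n,l,st,ce=cv2.connectedComponentsWithStats(mask(c,col))
    return [(st[i].tolist(),ce[i].round(1).tolist(),i) for i in range(1,n) if st[i,4]>amin],l
def cloud(c,m):
    v,u=np.nonzero(m&(c["depth"]>0)); z=c["depth"][v,u]
    P=np.linalg.solve(c["intrinsics"],np.stack([u*z,v*z,z]).astype(float)); E=c["extrinsics"]
    return (E[:3,:3].T@(P-E[:3,3:])).T
E
python3 - <<'E'
from h import *
for n in("side","top"):
    c=dict(np.load(f"{n}0.npz"))
    for col in("blue","red"):
        b,l=blobs(c,col)
        for st,ce,i in b:
            P=cloud(c,(l==i)); print(n,col,st,ce,np.median(P,0).round(3),"min",P.min(0).round(3),"max",P.max(0).round(3), "z68" ,onz(c,ce,.068).round(4))
E
```

```text
side blue [460, 64, 81, 66, 3324] [497.8, 99.2] [-0.047 -0.537  0.063] min [-0.14  -0.735  0.002] max [-0.018 -0.491  0.083] z68 [-0.0483 -0.5418  0.068 ]
side blue [255, 210, 12, 29, 240] [260.6, 223.7] [ 0.555 -0.025  0.104] min [ 0.547 -0.121  0.038] max [ 0.572 -0.022  0.122] z68 [ 0.5582 -0.0577  0.068 ]
side red [269, 303, 27, 25, 491] [282.3, 314.6] [0.514 0.128 0.067] min [0.494 0.086 0.012] max [0.536 0.147 0.071] z68 [0.5134 0.1282 0.068 ]
top blue [264, 184, 9, 12, 85] [268.1, 189.5] [ 0.555 -0.036  0.119] min [ 0.548 -0.044  0.068] max [ 0.566 -0.028  0.123] z68 [ 0.5611 -0.0345  0.068 ]
top red [301, 178, 7, 9, 38] [303.9, 181.9] [ 0.577 -0.111  0.052] min [ 0.569 -0.118  0.046] max [ 0.586 -0.105  0.056] z68 [ 0.5753 -0.11    0.068 ]
top red [185, 204, 19, 20, 258] [193.6, 213.6] [0.514 0.123 0.067] min [0.495 0.104 0.063] max [0.535 0.141 0.071] z68 [0.5142 0.1223 0.068 ]
```

```bash
python3 - <<'E'
from h import *
t=dict(np.load("top0.npz"));s=dict(np.load("side0.npz"))
for c,nm in((t,"top"),(s,"side")):
    o,_=ray(c,(0,0)); print(nm,"cam",o.round(3))
    b,l=blobs(c,"blue"); i=[i for st,ce,i in b if st[0]<300][0]
    P=cloud(c,l==i); T=P[(P[:,2]>.115)]; print(" top pts",len(T),T.mean(0).round(4),np.ptp(T,axis=0).round(4))
    T=P[(P[:,2]>.07)&(P[:,2]<.115)]; print(" body",len(T),T.mean(0).round(4) if len(T) else "")
    v,u=np.nonzero(l==i); 
    for vv in sorted(set(v)): print(vv,u[v==vv].min(),u[v==vv].max(),end="; ")
    print()
# grey base / orange plate for the axis
h=cv2.cvtColor(t["frame"],cv2.COLOR_RGB2HSV);P=cloud(t,np.ones((420,560),bool))
m=np.zeros((420,560),np.uint8); Z=np.zeros((420,560)); vv,uu=np.nonzero(t["depth"]>0); Z[vv,uu]=P[:,2]
m=((Z>.007)&(Z<.16)).astype(np.uint8)
n,l,st,ce=cv2.connectedComponentsWithStats(m); i=l[200,200] or l[220,215]; print(st[i],ce[i])
sel=(l==i); Q=cloud(t,sel); Q=Q[:,:2]
r=cv2.minAreaRect((Q*1000).astype(np.float32)); print(r)
q=cloud(t,blobs(t,"red")[1]==[x for x in blobs(t,"red")[0] if x[0][0]<200][0][2]); q=q[q[:,2]>.064]; print("pad",cv2.minAreaRect((q[:,:2]*1000).astype(np.float32)),q.mean(0))
E
```

```text
top cam [ 0.44  -0.064  0.974]
 top pts 64 [ 0.5569 -0.0357  0.1192] [0.0165 0.016  0.0072]
 body 19 [ 0.5496 -0.0374  0.0953]
184 267 269; 185 265 270; 186 264 271; 187 264 271; 188 264 272; 189 264 272; 190 264 272; 191 265 272; 192 265 272; 193 266 272; 194 266 271; 195 267 270; 
side cam [0.518 0.436 0.603]
 top pts 83 [ 0.5557 -0.0305  0.1191] [0.0173 0.0193 0.0064]
 body 138 [ 0.5556 -0.0246  0.0926]
210 259 261; 211 258 264; 212 257 265; 213 256 265; 214 256 266; 215 255 265; 216 256 265; 217 256 265; 218 256 265; 219 257 264; 220 257 264; 221 257 264; 222 257 264; 223 257 264; 224 257 264; 225 257 264; 226 257 264; 227 257 264; 228 257 264; 229 257 264; 230 257 264; 231 257 264; 232 257 264; 233 257 265; 234 257 265; 235 257 265; 236 257 265; 237 258 264; 238 259 262; 
[ 179  147  170  100 9327] [263.11997427 196.35970837]
((554.383056640625, -21.595733642578125), (130.65943908691406, 360.0464782714844), 15.355371475219727)
pad ((514.2327880859375, 122.53862762451172), (35.0438117980957, 32.61123275756836), 16.683542251586914) [0.51423283 0.12257346 0.06719216]
```

```bash
python3 -m inch '{"offset": [[-36,0,-44],[-72,0,-88],[-108,0,-132],[-144,0,-176],[-180,0,-220],[-216,0,-264],[-252,0,-308],[-288,0,-352]], "yaw": [-4,-8,-12,-16,-20,-24,-28,-32], "grip": [100,100,100,100,100,100,100,100]}' 40
```

```text
time: 1.1
ee_pos: [0.4411, 0.1628, 0.2309]
ee_rot: [-1.571, -0.0, 1.764]
force: [0.2, 0.2, 0.1]
width: 0.0855
```

```bash
python3 -m inch '{"offset": [[-48,0,-17],[-96,0,-34],[-144,0,-50],[-190,0,-66],[-217,0,-75],[-217,0,-75]], "yaw": [-1,-2,-3,-4,-4,-4], "grip": [100,100,100,100,100,100]}'; python3 - <<'E'
from h import *; from rig import *
c=capture("wrist"); cv2.imwrite("pics/w1.png",c["frame"][:,:,::-1]); np.savez("w1.npz",**c)
print(sense()["ee_pos"],sense()["ee_rot"])
b,l=blobs(c,"blue")
for st,ce,i in b:
    P=cloud(c,l==i); T=P[P[:,2]>.115]; print(st,ce,len(T),T.mean(0).round(4) if len(T) else "",np.median(P,0).round(3))
E
```

```text
time: 1.85
ee_pos: [0.5556, -0.036, 0.23]
ee_rot: [-1.569, -0.001, 1.828]
force: [-0.2, 0.2, -0.1]
width: 0.0856
[ 0.55530642 -0.03482523  0.23038467] [-1.56917653e+00 -9.26245419e-04  1.82971401e+00]
[270, 185, 20, 32, 509] [279.2, 200.7] 324 [ 0.5555 -0.0359  0.1195] [ 0.552 -0.036  0.119]
```

View pics/w1.png

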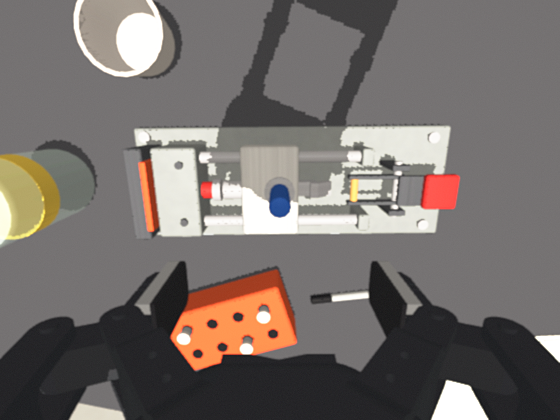

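The wrist view shows the open jaws straddling the post, with the post top at (279,200) and the tester axis level in the image. All three views agree on the post to about 2 mm, so I'll descend and close.

```bash
python3 -m inch '{"offset": [[0,50,0],[0,100,0],[0,140,0],[0,159,0],[0,159,0],[0,159,0],[0,159,0],[0,159,0]], "yaw": [0,0,0,0,0,0,0,0], "grip": [100,100,100,100,60,30,10,0]}' 40; python3 - <<'E'
from h import *; from rig import *
for n in("side",):
    c=capture(n); cv2.imwrite(f"pics/{n}2.png",c["frame"][:,:,::-1])
s=sense(); print({k:np.round(s[k],4).tolist() for k in("ee_pos","ee_rot","force","width")})
E
```

```text
time: 2.9
ee_pos: [0.5563, -0.0345, 0.0741]
ee_rot: [-1.573, 0.001, 1.831]
force: [-0.5, 0.5, 3.6]
width: 0.019
{'ee_pos': [0.5563, -0.0344, 0.0741], 'ee_rot': [-1.5734, 0.0011, 1.8312], 'force': [-0.1712, -0.2435, 5.738], 'width': 0.0191}
```

View pics/side2.png

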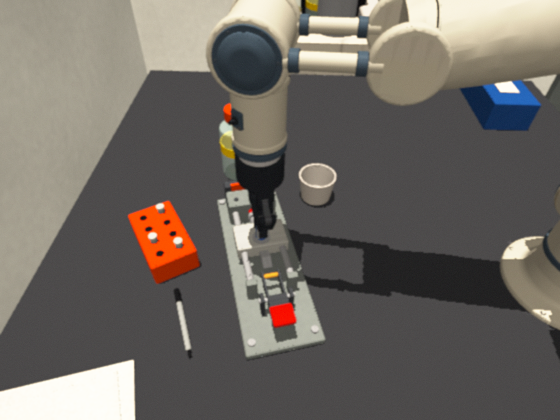

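The gripper is on the post: width is 19 mm, the post's diameter. Next I draw it along tool +x, which is the tester's -x.

```bash
python3 -m inch '{"offset": [[10,0,0],[22,0,0],[34,0,0],[46,0,0],[54,0,0],[57,0,0],[57,0,0],[57,0,0]], "yaw": [0,0,0,0,0,0,0,0], "grip": [0,0,0,0,0,0,0,0]}' 60; python3 - <<'E'
from h import *; from rig import *
c=capture("side"); cv2.imwrite("pics/side3.png",c["frame"][120:370,100:420,::-1].repeat(2,0).repeat(2,1))
s=sense(); print({k:np.round(s[k],4).tolist() for k in("ee_pos","ee_rot","force","width")})
u=np.array([np.cos(np.radians(105.3)),np.sin(np.radians(105.3))]);d=s["ee_pos"][:2]-[.5565,-.0355]; print("draw",d@u,"lat",d@[-u[1],u[0]])
E
```

```text
time: 3.95
ee_pos: [0.5423, 0.017, 0.0741]
ee_rot: [-1.573, 0.008, 1.829]
force: [3.1, -13.6, 3.9]
width: 0.0185
{'ee_pos': [0.5424, 0.0169, 0.0742], 'ee_rot': [-1.5735, 0.0077, 1.8286], 'force': [2.6767, -14.8407, 4.8616], 'width': 0.0183}
draw 0.05431759832480797 lat -0.00019871847917251914
```

View pics/side3.png

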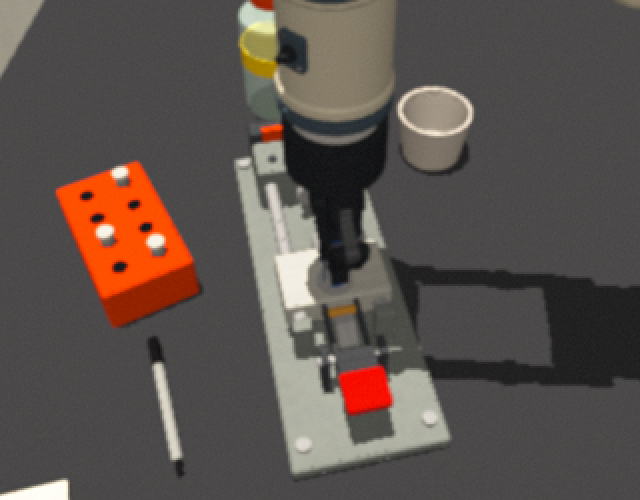

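The carriage is drawn 53–54 mm with 15 N of spring force, which is borderline. I'll add 4 mm, then ease back and watch the force.

```bash
python3 -m inch '{"offset": [[2,0,0],[4,0,0],[4,0,0],[4,0,0]], "yaw": [0,0,0,0], "grip": [0,0,0,0]}'; python3 - <<'E'
from h import *; from rig import *
s=sense(); print({k:np.round(s[k],4).tolist() for k in("ee_pos","ee_rot","force","width")})
u=np.array([np.cos(np.radians(105.3)),np.sin(np.radians(105.3))]);d=s["ee_pos"][:2]-[.5563,-.0345]; print("travel",d@u,"F",s["force"][:2]@u)
E
```

```text
time: 4.5
ee_pos: [0.5414, 0.0205, 0.0742]
ee_rot: [-1.574, 0.008, 1.828]
force: [2.9, -14.8, 4.3]
width: 0.0188
{'ee_pos': [0.5414, 0.0205, 0.0742], 'ee_rot': [-1.5735, 0.0082, 1.8282], 'force': [2.9097, -14.7674, 4.2893], 'width': 0.0188}
travel 0.056977645778288434 F -15.011766034304681
```

```bash
python3 -m inch '{"offset": [[-2,0,0],[-4,0,0],[-6,0,0],[-8,0,0],[-8,0,0],[-8,0,0]], "yaw": [0,0,0,0,0,0], "grip": [0,0,0,0,0,0]}'; python3 - <<'E'
from h import *; from rig import *
s=sense(); print({k:np.round(s[k],4).tolist() for k in("ee_pos","ee_rot","force","width")})
u=np.array([np.cos(np.radians(105.3)),np.sin(np.radians(105.3))]);d=s["ee_pos"][:2]-[.5563,-.0345]; print("travel",d@u,"F",s["force"][:2]@u)
E
```

```text
time: 5.25
ee_pos: [0.543, 0.0144, 0.0742]
ee_rot: [-1.573, 0.005, 1.829]
force: [2.0, -8.7, 5.6]
width: 0.0188
{'ee_pos': [0.543, 0.0144, 0.0742], 'ee_rot': [-1.5734, 0.0051, 1.8294], 'force': [1.9719, -8.6974, 5.5737], 'width': 0.0188}
travel 0.050705264166188924 F -8.909451482403538
```

The force fell from 15 to 9 N at 50.7 mm of draw, where the spring alone would give 14 N. The sear is carrying load, so I'll let go.

```bash
python3 -m inch '{"offset": [[0,0,0],[0,0,0],[0,0,0],[0,0,0],[0,0,0],[0,0,0]], "yaw": [0,0,0,0,0,0], "grip": [30,60,80,80,80,80]}'; python3 - <<'E'
from h import *; from rig import *
c=capture("side"); cv2.imwrite("pics/side4.png",c["frame"][120:370,100:420,::-1].repeat(2,0).repeat(2,1))
s=sense(); print({k:np.round(s[k],4).tolist() for k in("time","ee_pos","ee_rot","force","width")})
E
```

```text
time: 6.0
ee_pos: [0.5418, 0.017, 0.0723]
ee_rot: [-1.571, -0.0, 1.831]
force: [0.6, -0.2, 0.4]
width: 0.0684
{'time': 6.05, 'ee_pos': [0.5418, 0.017, 0.0723], 'ee_rot': [-1.5708, 0.0, 1.8314], 'force': [0.0908, 1.3023, 0.0414], 'width': 0.0678}
```

View pics/side4.png

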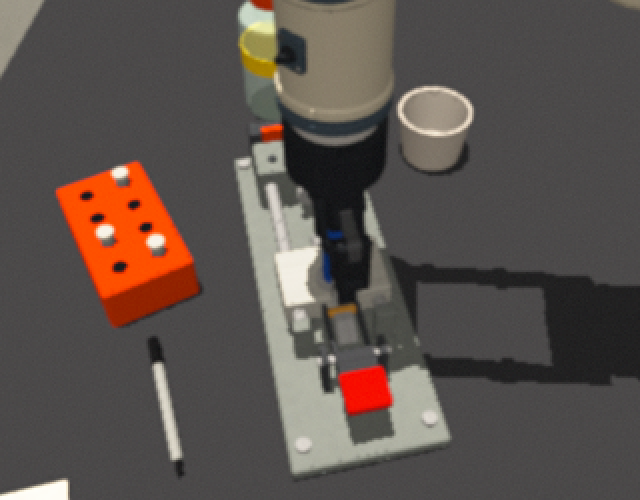

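```bash
python3 -m inch '{"offset": [[0,-30,0],[0,-70,0],[0,-100,0],[40,-100,0],[80,-100,0],[109,-100,0],[109,-100,0],[109,-100,0]], "yaw": [0,0,0,0,0,0,0,0], "grip": [80,80,80,80,40,0,0,0]}'; python3 - <<'E'
from h import *; from rig import *
for n in("side","wrist"):
    c=capture(n); cv2.imwrite(f"pics/{n}5.png",c["frame"][:,:,::-1])
    for col in("blue","red"):
        b,l=blobs(c,col)
        for st,ce,i in b:
            P=cloud(c,l==i); print(n,col,st,ce,np.median(P,0).round(4),"top",P[P[:,2]>.115].mean(0).round(4) if col=="blue" else P[P[:,2]>.06].mean(0).round(4))
s=sense(); print({k:np.round(s[k],4).tolist() for k in("time","ee_pos","ee_rot","force","width")})
E
```

```text
time: 7.05
ee_pos: [0.5138, 0.1218, 0.1722]
ee_rot: [-1.571, 0.001, 1.831]
force: [-0.8, 0.5, 0.3]
width: -0.0
side blue [460, 70, 81, 60, 2171] [496.9, 107.7] [-0.0355 -0.5013  0.0432] top [nan nan nan]
side blue [262, 232, 11, 29, 225] [266.9, 246.8] [0.5419 0.0242 0.1016] top [0.541  0.0315 0.1328]
side red [270, 303, 26, 25, 474] [282.5, 314.8] [0.5134 0.1284 0.0675] top [0.5131 0.1281 0.0673]
wrist blue [102, 198, 56, 44, 1362] [129.0, 219.7] [0.539  0.0177 0.1112] top [0.5422 0.0149 0.1194]
wrist red [263, 187, 39, 40, 1481] [281.6, 205.9] [0.5121 0.1232 0.0679] top [0.5121 0.1232 0.0678]
wrist red [1, 194, 12, 19, 136] [6.1, 202.6] [ 0.5752 -0.1124  0.0528] top [nan nan nan]
{'time': 7.15, 'ee_pos': [0.5139, 0.1213, 0.1722], 'ee_rot': [-1.5707, 0.0004, 1.8302], 'force': [0.2463, -0.027, -1.0695], 'width': -0.0}<stdin>:7: RuntimeWarning: Mean of empty slice.
  ret = um.true_divide(
```

View pics/wrist5.png

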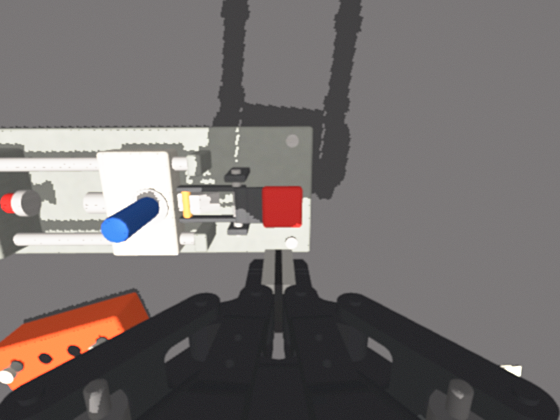

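View pics/side5.png

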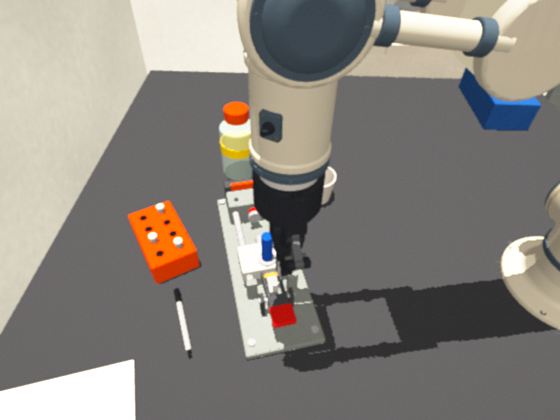

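The striker is cocked by the sear alone: the post top is at y≈0.015, a draw of about 51 mm, and the tool is clear. The wrist view shows the red pad at (282,206), i.e. (0.513, 0.123), directly under the shut fingers. I'll press 8–9 mm and lift.

```bash
python3 -m inch '{"offset": [[0,45,0],[0,80,0],[0,98,0],[0,106,0],[0,110,0],[0,113,0],[0,113,0],[0,113,0]], "yaw": [0,0,0,0,0,0,0,0], "grip": [0,0,0,0,0,0,0,0]}'; python3 - <<'E'
from h import *; from rig import *
c=capture("side"); cv2.imwrite(f"pics/side6.png",c["frame"][:,:,::-1])
for st,ce,i in blobs(c,"blue")[0]: print(st,ce)
s=sense(); print({k:np.round(s[k],4).tolist() for k in("time","ee_pos","ee_rot","force","width")})
E
```

```text
time: 8.15
ee_pos: [0.5146, 0.1229, 0.061]
ee_rot: [-1.574, -0.001, 1.832]
force: [-1.7, 3.2, 5.3]
width: 0.0002
{'time': 8.2, 'ee_pos': [0.5146, 0.1229, 0.061], 'ee_rot': [-1.5737, -0.0008, 1.8316], 'force': [-1.7876, 2.461, 4.8892], 'width': 0.0003}
```

View pics/side6.png

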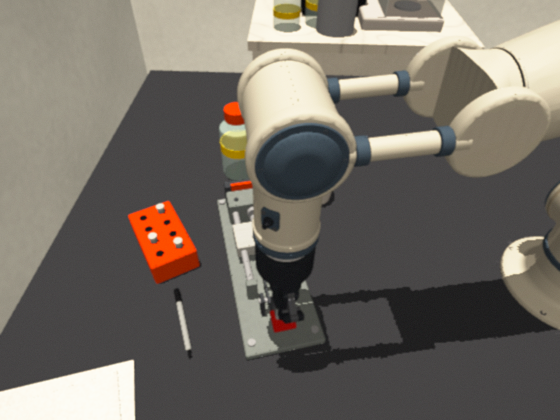

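The pad is down about 7 mm at 5 N, and the carriage appears forward at about (245,235). I'll lift straight up and check.

```bash
python3 -m inch '{"offset": [[0,-20,0],[0,-60,0],[0,-110,0],[0,-150,0],[0,-150,0],[0,-150,0]], "yaw": [0,0,0,0,0,0], "grip": [0,0,0,0,0,0]}'; python3 - <<'E'
from h import *; from rig import *
for n in("side","wrist","top"):
    c=capture(n); cv2.imwrite(f"pics/{n}7.png",c["frame"][:,:,::-1])
    for col in("blue","red"):
        b,l=blobs(c,col,8)
        for st,ce,i in b:
            P=cloud(c,l==i); print(n,col,st,ce,np.median(P,0).round(4))
s=sense(); print({k:np.round(s[k],4).tolist() for k in("time","ee_pos","force")})
E
```

```text
time: 8.95
ee_pos: [0.5137, 0.122, 0.2095]
ee_rot: [-1.571, 0.0, 1.831]
force: [-0.2, -0.1, -1.1]
width: -0.0
side blue [460, 64, 81, 66, 3322] [497.8, 99.2] [-0.047  -0.5377  0.0633]
side blue [255, 211, 12, 28, 238] [260.7, 224.0] [ 0.5552 -0.0242  0.1034]
side red [269, 303, 27, 25, 483] [282.4, 314.8] [0.5134 0.1282 0.0675]
wrist blue [63, 190, 57, 36, 1132] [90.4, 207.2] [ 0.5528 -0.0292  0.1091]
wrist red [264, 180, 34, 34, 1091] [280.2, 195.8] [0.5118 0.1229 0.0679]
top blue [263, 184, 10, 12, 84] [267.6, 189.6] [ 0.5541 -0.0347  0.1184]
top red [185, 204, 19, 20, 255] [193.7, 213.7] [0.5134 0.1219 0.067 ]
{'time': 9.1, 'ee_pos': [0.5132, 0.1221, 0.2078], 'force': [-0.3853, -0.1327, -0.3743]}
```

View pics/wrist7.png

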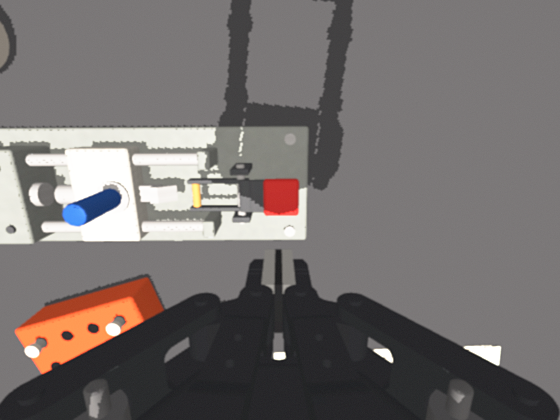

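View pics/side7.png

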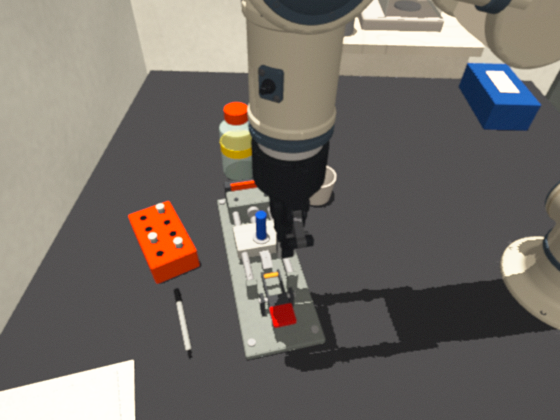

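The striker is back at rest, the pad is up, and the red shank is no longer visible in the top view (it was a 38 px blob). I'll zoom in to confirm the indenter is fully home.

```bash
python3 - <<'E'
import cv2,numpy as np
a=cv2.imread("pics/top0.png")[140:250,170:370];b=cv2.imread("pics/top7.png")[140:250,170:370];w=cv2.imread("pics/wrist7.png")[140:240,0:200]
f=lambda x:cv2.resize(x,(600,300),interpolation=cv2.INTER_NEAREST)[:200*3]
cv2.imwrite("pics/z7.png",np.vstack([f(a[20:80]),f(b[20:80])]))
cv2.imwrite("pics/zw7.png",cv2.resize(w,None,fx=4,fy=4,interpolation=cv2.INTER_CUBIC))
E
```

```text
(no output)
```

View pics/z7.png

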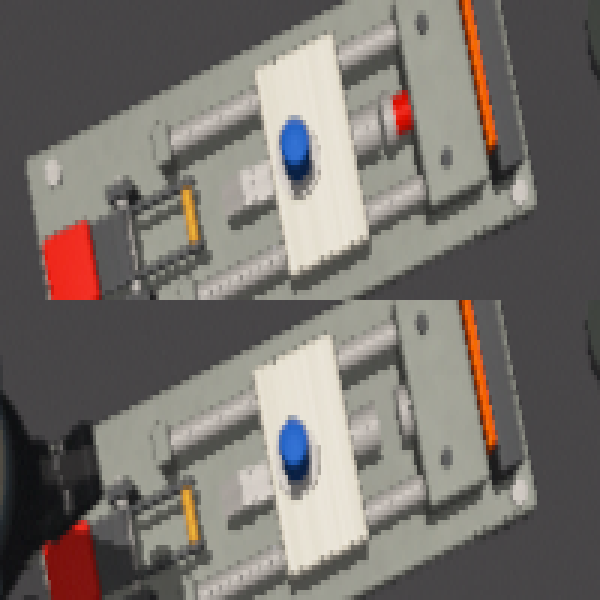

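View pics/zw7.png

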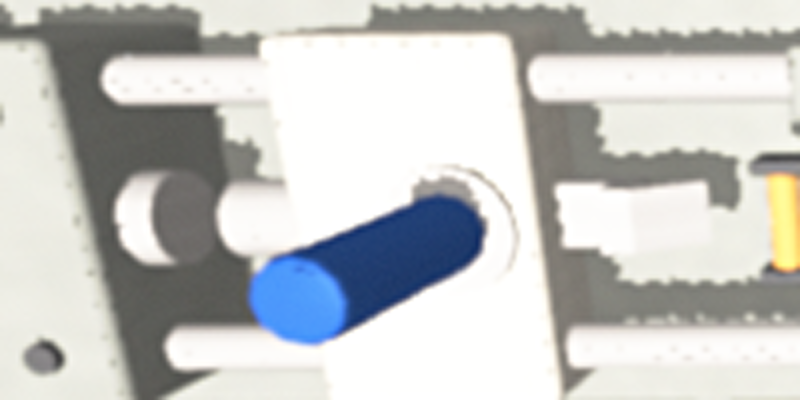

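The before/after top crops show the disc now flush against the holder block with no red shank left. The carriage is at its rest position, and the robot is clear.

```bash
python3 -c "
from rig import *
print(finish_job())"
```

```text
the job is handed in; nothing more can be done
None
```

The shot was fired and the indenter is driven home; I handed the job in at about 9 s of the 38 s allowed. No verdict was reported, so this rests on my own checks.

- **Cocking:** I gripped the blue post and drew it back 57 mm (the first pull stopped at 53–54 mm, so I added 4 mm). Then I eased it to 50.7 mm, where the force fell from 15 to 9 N as the sear took the load, and let go. The striker stayed cocked, with the post about 51 mm back and no force on the tool.
- **Firing:** I pressed the trip pad about 7 mm with shut fingers, reading about 5 N, then lifted 150 mm clear.
- **Final checks:** The post is back within about 2 mm of where it started, and the pad is up again at z ≈ 68 mm. The indenter's red shank has disappeared in the top view, with its disc flush against the holder block. The force on the tool is near zero.
- **Bystanders:** The rack and pen look unmoved in the side view. The bottle shows no change, but the arm partly hid the tub. I did not measure any of their positions.

The one disagreement was in the depth readings: the side camera placed the pad and post about 5 mm off the other views in y. I used the top and wrist values, which agreed with each other and with the given sizes.

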